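# Drive the worn bushing out of the cart's bearing block

## Task

Take the red-handled ejector rod out of its wooden stand, feel for the bore in the top of the aluminium bearing block without leaning hard on the block, and push the rod down through it until the yellow bushing drops into the terracotta saucer underneath. Then put the rod back in its stand, fully home, and leave everything else on the shelf where it is.

Things in the scene. Friction and masses are not known exactly. Their poses are not given: they have to be found in the camera images.
- rod_handle (a point): Ejector rod, 0.25 kg, upright in its stand: red square handle 24 x 24 mm, 56 mm tall; under it a steel flange 34 mm across, 6 mm thick; under that a steel shank 11 mm in diameter, 56 mm long with a flat end. This point is the handle's centre, 90 mm above the tip; z runs up along the rod, x and y are square to the handle's faces.
- rod_tip (a point): The lower end of the same rod's shank, on its axis; z runs up along the rod.
- stand_hole (a point): Fixed wooden stand, 70 x 70 x 70 mm: this point is the centre of the mouth of its upright through hole, on the stand's top face 70 mm above the shelf. The hole is 15 mm wide with a 2 mm chamfer; the rod is home when its flange rests on the top face (rod tip 56 mm below the mouth).
- bridge: Fixed light-wood bridge, 70 mm in x, 164 mm in y; origin under its middle at shelf height. Legs at both ends, deck 74 mm above the shelf, open along its middle. On the deck sits the aluminium bearing block, 58 x 58 x 44 mm, jammed so that it does not move: centred across the bridge (x), but anywhere up to 13 mm either side of the middle along y. The block's own pose is not measured.
- bridge_mid (a point): The bridge's middle at the height of the block's top face, 118 mm above the shelf; axes as the bridge. The bore, a 14 mm upright hole (1 mm chamfer) at the centre of the block's top, lies on the line through this point along y, at most 13 mm either way: find it by feel or by eye. The block is soft: the rod pressing it with over 30 N marks it and fails; feel at 10 mm/s or less, with a few N.
- saucer_mid (a point): Terracotta saucer, 104 mm across, 24 mm tall, loose under the bridge; point on its axis, 12 mm up. It catches the yellow nylon bushing (20 mm diameter, 20 mm tall), hidden at first in the block: top face 14 mm below the block's top face, in a wider bore, held by clips. It takes about 8 to 20 N to start, then less, and drops out when its top face is about 40 mm (44 at most) below the block's top.
- seed_tier: Green three-level stack of seed trays, 168 x 168 x 174 mm; origin under its centre. Leave alone.
- clip_box: Black plastic box with two spring clips and a grey bow handle, 114 x 174 x 82 mm; origin under its centre. Leave alone.
- funnel: Aluminium funnel standing on its wide mouth, 116 mm across, 125 mm tall; origin under its centre. Leave alone.
- screwdriver: Screwdriver with an orange handle, about 200 mm long, lying on the shelf. Leave alone.
- clay_pot: Terracotta pot, 80 mm across, 70 mm tall; origin under its centre. Leave alone.
Things that resemble listed ones, but are neither listed nor needed, are in the scene too. Several things have the shape of the bridge; the one meant has the colours described above.

How it is judged:
By the outcome, as a careful person would: the job done as asked, in the order asked, and still so for the second after the job is handed in, with the robot touching nothing.
It also fails if it takes over 72 s, if anything falls off the work surface, if the arm or the gripper's body presses on something with over 40 N, if the wrist force passes 120 N, or if a joint passes its speed limit or range.

## Robot

A 7-joint arm with a two-finger parallel gripper is mounted at the origin on the work surface. World frame = base frame: x ahead of the robot, y to its left, z up, the work surface at z = 0. Lengths are in m, angles in rad, forces in N, time in s.
With the tool pointing down it reaches from about 0.425 to 0.95 m from the base axis. Payload 16.7 kg.
Tool frame: the origin (TCP) lies at the very end of the fingers, on their centre line; the grasp point (between the pads) lies 19 mm behind it (env.pinch_z is the distance from the TCP to the grasp point, in m); z points along the fingers, y is the direction in which the jaws open and shut (so a half turn about z gives the same grasp; the last joint's range is limited). The gripper opens to 94 mm and grips with 3 to 60 N. Pads are 16 mm wide; open, the fingers measure 119 mm over their backs; the gripper's body (75 mm by 177 mm) begins 78 mm behind the grasp point.
Start: joints at [-1.351, 0.426, 0.074, 1.606, -0.034, 1.111, -0.067], TCP at [0.244, 0.629, 0.183] pointing down, gripper open.
Joint ranges: [-2.85, 2.85], [-0.5, 2.14], [-1.23, 1.37], [0.21, 2.46], [-1.02, 4.16], [0.16, 2.05], [-2.73, 2.73]. Speed limits (rad/s): [1.89, 1.89, 2.39, 2.39, 3.01, 3.01, 3.01].

## Interface

Orientations are given as [roll, pitch, yaw] about the fixed x, y, z axes, in that order (R = Rz(yaw) Ry(pitch) Rx(roll)).
In Python, from bench import env, optics, spot_in, cut_out, tip_of gives the robot as it stands.
- The arm moves only by the tool arm_command, never from a script. Its argument "targets" is a list of rows, each a list of 3 entries, a list of its own where there are three numbers: the closure, from 0 (fully open) to 1 (shut), then the shift along the world's x, y, z in mm, then the turn about the world's z in rad. A call has 1 to 10 rows; each row shifts and turns the commanded pose from where the row before left it; what a row does not reach is not made up. A row lasts 1/10 s, in which the tool goes at most 50 mm and 8.59 degrees, less where a joint would pass 70% of its speed; a pose out of reach is approached as far as the arm can. A call is refused whole if a number of a shift passes 50 or a number of a turn 0.15, either way. A call with a gripper value outside its range is refused whole. The fingers move at their own pace and stop on an object; "newtons" is the grip in N (left out, the last holds). Time passes only in rows, so rows that do not move let the fingers close. It gives the time, the measured TCP pose, the force and the opening at its end, in the units of the state.
- env.get_obs(): the state, without advancing time (a new reading comes with each control period).
- optics.camera(name): name is "scene" or "top" or "wrist"; returns the picture (384x512x3 uint8, blue, green, red); there is no depth.
- optics.camera_params(name): a dict with "fovy" (degrees; the focal length in pixels is half the picture's height over the tangent of half this angle, whatever the lens; pixels are square), "cx", "cy" (the principal point, pixels), "R" (3x3) and "t" (3): a world point X has camera coordinates R X + t. Camera axes: x right, y down, z forward; pixel columns grow to the right and rows downward; lengths in m; the calibration is good to about 2 mm. A picture is of the moment at which its call begins: read the wrist's pose just before it. camera_params takes no time and is no camera call; for the wrist camera it gives the pose at the moment of the call.
- env.finish_job(): hands the job in, once; it reports no verdict.
Trained networks look in the newest picture that a camera, given by its name, has taken for a name from the list of things; names that differ only in an ending like _2 or _b are one class to them, and where a whole thing is asked for, a point or a joint stands for the part that bears it (a point fixed in the world has none). Each returns a list of dicts, best first, with "p" (0 to 1); they miss things now and then, are a little off and sometimes report something else, mostly with a low value. They report only what shows in the picture. A call takes as long as a camera call. They do not tell look-alikes from the thing itself.
- spot_in(camera, query): "point" ([column, row] in pixels, amid what is visible of it).
- cut_out(camera, query): "pixels" (384x512 bool, what is visible of it) and "point" ([column, row] in pixels, amid what is visible of it).
- tip_of(camera, query): "point" ([column, row] in pixels: a listed point, or the origin of a listed thing).
The state is a dict: "time_s": time; "joint_pos": joint angles; "dq": joint speeds; "joint_efforts": joint torques, N m; "eef_pos": TCP position; "tool_rot": TCP orientation; "force": force on the tool from outside, world axes, zero at the start; "ft_torque": the same for the moment, N m; "opening": opening from 0.0 (shut) to 1.0 (fully open).
Only numpy, scipy, OpenCV 4.12 (cv2) and the standard library are available. Lean on these libraries where they do the work, as an engineer would, in place of code of your own. Each camera call takes 0.05 s, during which the arm holds its last target.

## Working session

There is one attempt and no reset: what is moved stays moved. The work goes in short steps, Python scripts to look and compute and a tool call to move; the robot and the scene stay as the last step left them, time stands still between calls to the robot, and variables do not carry over. Pictures are saved under pics/ and viewed, and the job is handed in when it is done.

Besides the shell and the picture viewer there is one more tool, called after "Request:" as name(argument=value, ...), one argument or row to a line, values as JSON. arm_command: Moves the arm, as the interface text tells. Its arguments: {"type":"object","properties":{"targets":{"type":"array","items":{"type":"array"}},"newtons":{"type":"number"}},"required":["targets"]}

```bash
mkdir -p pics; cat > h.py <<'E'
import numpy as np, cv2
from bench import env, optics, spot_in, cut_out, tip_of
def K(p):
    f=192/np.tan(np.radians(p["fovy"])/2); return f,p["cx"],p["cy"]
def ray(p,px):
    f,cx,cy=K(p); d=np.array([(px[0]-cx)/f,(px[1]-cy)/f,1.0])
    R=np.array(p["R"]);t=np.array(p["t"]); return -R.T@t, R.T@d
def atz(p,px,z):
    c,d=ray(p,px); return c+d*(z-c[2])/d[2]
def proj(p,X):
    f,cx,cy=K(p); c=np.array(p["R"])@np.array(X)+np.array(p["t"]); return np.array([cx+f*c[0]/c[2],cy+f*c[1]/c[2]])
def tri(rs):
    A=np.zeros((3,3));b=np.zeros(3)
    for c,d in rs:
        d=d/np.linalg.norm(d);M=np.eye(3)-np.outer(d,d);A+=M;b+=M@c
    return np.linalg.solve(A,b)
E
python3 - <<'E'
from h import *
print(env.get_obs()["eef_pos"],env.get_obs()["tool_rot"],env.get_obs()["force"],env.pinch_z)
P={}
for n in ("scene","top"):
    im=optics.camera(n);cv2.imwrite(f"pics/{n}0.png",im);p=optics.camera_params(n);P[n]=p
    print(n,p["fovy"],p["cx"],p["cy"],np.round(p["R"],4).tolist(),np.round(p["t"],4).tolist())
    for q in ("rod_handle","rod_tip","stand_hole","bridge_mid","saucer_mid","bridge"):
        for r in tip_of(n,q)[:3]: print(n,q,r["p"],np.round(r["point"],1), [np.round(atz(p,r["point"],z),3).tolist() for z in (.07,.104,.118)])
print(env.get_obs()["time_s"])
E
```

```text
[0.24382683 0.62889407 0.18248512] [-3.14027691e+00  1.14890681e-04  2.77174770e+00] [-0.35704755 -0.42495492  0.40937939] 0.0188
scene 46.963249670232855 247.36775714544 189.7198801916406 [[0.5533, 0.8329, 0.0085], [0.4877, -0.3157, -0.8139], [-0.6753, 0.4545, -0.5809]] [-0.2872, -0.1843, 1.7033]
scene rod_handle 0.5 [165.2 209.6] [[0.456, -0.237, 0.07], [0.498, -0.253, 0.104], [0.515, -0.259, 0.118]]
scene stand_hole 0.79 [161.9 217.5] [[0.483, -0.26, 0.07], [0.524, -0.274, 0.104], [0.54, -0.281, 0.118]]
scene bridge_mid 0.94 [288.7 130.9] [[0.273, 0.347, 0.07], [0.322, 0.305, 0.104], [0.343, 0.288, 0.118]]
scene bridge_mid 0.94 [104.8 236.1] [[0.473, -0.417, 0.07], [0.514, -0.425, 0.104], [0.531, -0.428, 0.118]]
scene bridge_mid 0.83 [131.4 172.7] [[0.225, -0.246, 0.07], [0.277, -0.261, 0.104], [0.298, -0.268, 0.118]]
scene bridge 0.87 [285.  160.5] [[0.43, 0.208, 0.07], [0.473, 0.173, 0.104], [0.491, 0.158, 0.118]]
scene bridge 0.77 [136.6 203.2] [[0.384, -0.293, 0.07], [0.429, -0.306, 0.104], [0.447, -0.312, 0.118]]
scene bridge 0.75 [115.6 274.8] [[0.621, -0.441, 0.07], [0.655,
[... 542 characters left out ...]
91 [118.2 278.9] [[0.327, 0.298, 0.07], [0.333, 0.286, 0.104], [0.336, 0.282, 0.118]]
top bridge_mid 0.9 [340.8 297.7] [[0.285, -0.276, 0.07], [0.292, -0.266, 0.104], [0.295, -0.263, 0.118]]
top bridge_mid 0.63 [190.7 189. ] [[0.561, 0.118, 0.07], [0.559, 0.113, 0.104], [0.558, 0.111, 0.118]]
top saucer_mid 0.55 [197.  192.7] [[0.552, 0.102, 0.07], [0.55, 0.097, 0.104], [0.549, 0.095, 0.118]]
top bridge 0.9 [329.8 287.3] [[0.311, -0.247, 0.07], [0.317, -0.239, 0.104], [0.32, -0.236, 0.118]]
top bridge 0.85 [132.2 271.8] [[0.346, 0.263, 0.07], [0.351, 0.253, 0.104], [0.353, 0.248, 0.118]]
top bridge 0.74 [386.2 200.5] [[0.538, -0.398, 0.07], [0.536, -0.384, 0.104], [0.536, -0.379, 0.118]]
0.7
```

View pics/scene0.png

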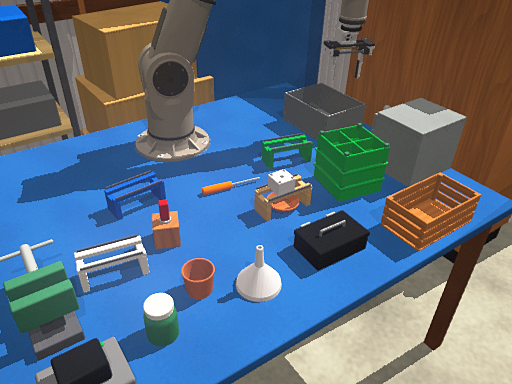

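View pics/top0.png

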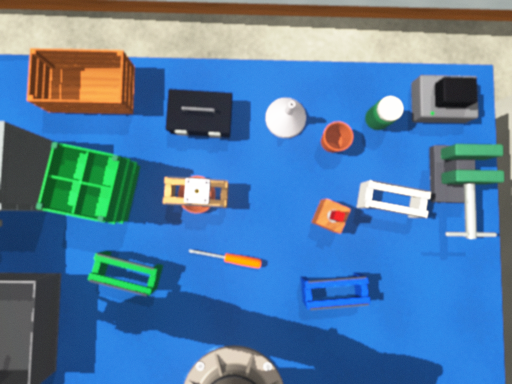

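```bash
python3 - <<'E'
from h import *
s=cv2.imread("pics/scene0.png");t=cv2.imread("pics/top0.png")
def c(im,x,y,w=40,k=5): return cv2.resize(im[y-w:y+w,x-w:x+w],None,fx=k,fy=k,interpolation=cv2.INTER_CUBIC)
a=np.hstack([c(t,197,190,36,5),c(t,333,215,36,5)]);b=np.hstack([c(s,283,192,36,5),c(s,166,222,36,5)])
cv2.imwrite("pics/crop0.png",cv2.resize(np.vstack([a,b]),(600,600)))
E
```

```text
(no output)
```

View pics/crop0.png

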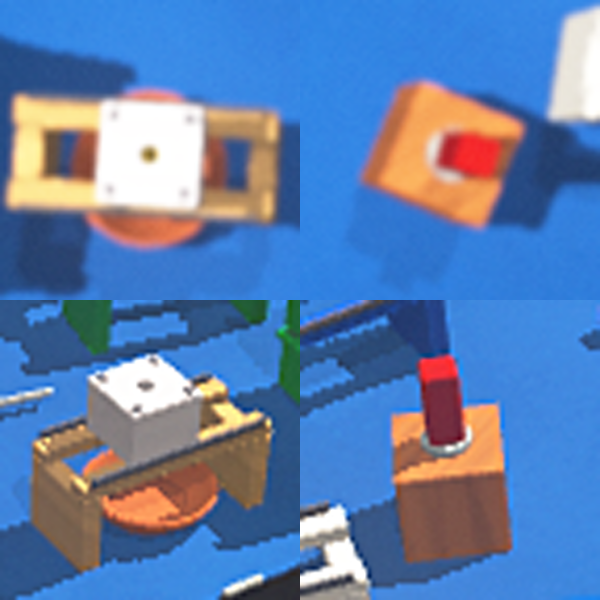

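```bash
python3 - <<'E'
from h import *
ps=optics.camera_params("scene");pt=optics.camera_params("top")
print("bore",atz(ps,(282.3,176.4),.118),atz(pt,(196.8,191),.118))
print("hand top",atz(ps,(163.1,201.1),.132),atz(pt,(340.2,216.7),.132))
m=[ (412,85),(525,128),(485,225),(365,180)]
for x,y in m: print(atz(pt,((x-300)*.24+297,y*.24+179),.07))
# deck corners of bridge
for x,y in [(12,95),(278,110),(272,220),(8,205)]: print("br",atz(pt,(x*.24+161,y*.24+154),.074))
for x,y in [(100,97),(202,103),(200,208),(95,207)]: print("blk",atz(pt,(x*.24+161,y*.24+154),.118))
E
```

```text
bore [0.55707778 0.0971835  0.118     ] [0.55287239 0.09590609 0.118     ]
hand top [ 0.4952207  -0.25478682  0.132     ] [ 0.49352188 -0.25840316  0.132     ]
[ 0.53867274 -0.23264105  0.07      ]
[ 0.51240156 -0.30436047  0.07      ]
[ 0.45109326 -0.27852332  0.07      ]
[ 0.47838791 -0.2027446   0.07      ]
br [0.59200489 0.18837492 0.074     ]
br [0.58495635 0.02142055 0.074     ]
br [0.51571803 0.02400356 0.074     ]
br [0.52293559 0.18879487 0.074     ]
blk [0.58675517 0.12604135 0.118     ]
blk [0.58403326 0.06505905 0.118     ]
blk [0.52113458 0.06495122 0.118     ]
blk [0.52090915 0.12732053 0.118     ]
```

Request:
arm_command(
  targets=[
    [0, [0, 0, 40], 0],
    [0, [20, -20, 40], -0.1],
    [0, [30, -40, 20], -0.14],
    [0, [30, -50, 0], -0.14],
    [0, [30, -50, 0], -0.14],
    [0, [30, -50, 0], -0.14],
  ],
)

```text
time_s: 1.3
eef_pos: [0.3698, 0.4418, 0.282]
tool_rot: [3.141, -0.001, 2.106]
force: [1.2, 0.5, -0.3]
opening: 0.997
```

Request:
arm_command(
  targets=[
    [0, [35, -45, 0], -0.14],
    [0, [35, -45, 0], -0.14],
    [0, [35, -45, 0], -0.14],
    [0, [25, -50, 0], -0.14],
    [0, [15, -50, 0], -0.14],
    [0, [0, -50, 0], -0.1],
    [0, [0, -50, 0], -0.1],
    [0, [-5, -50, 0], -0.1],
    [0, [-5, -50, 0], 0],
    [0, [-5, -50, 0], 0],
  ],
)

```text
time_s: 2.3
eef_pos: [0.4823, -0.0186, 0.2819]
tool_rot: [3.141, -0.001, 1.112]
force: [0.7, 0.4, 0.6]
opening: 1.001
```

Request:
arm_command(
  targets=[
    [0, [-5, -50, 0], 0],
    [0, [-5, -50, 0], 0],
    [0, [-5, -40, 0], 0],
    [0, [0, 0, 0], 0],
    [0, [0, 0, 0], 0],
  ],
)

```text
time_s: 2.8
eef_pos: [0.4677, -0.1568, 0.2818]
tool_rot: [3.142, -0.0, 1.11]
force: [-0.4, 1.1, 0.2]
opening: 1.0
```

```bash
python3 - <<'E'
from h import *
o=env.get_obs();print(o["eef_pos"],o["tool_rot"],o["time_s"])
p=optics.camera_params("wrist");im=optics.camera("wrist");cv2.imwrite("pics/w1.png",im);np.save("w1.npy",p,allow_pickle=True)
c,d=ray(p,(256,192));print(c,d)
for X in [(.495,-.255,.132),(.495,-.255,.07)]: print(proj(p,X))
E
```

```text
[ 0.46773243 -0.15678188  0.28181876] [ 3.14154301e+00 -4.22751128e-04  1.10980549e+00] 2.8
[ 0.50230262 -0.08780236  0.48410829] [-0.11695763 -0.23419923 -0.96512998]
[308.57460092 234.89670889]
[301.45183405 218.226235  ]
```

View pics/w1.png

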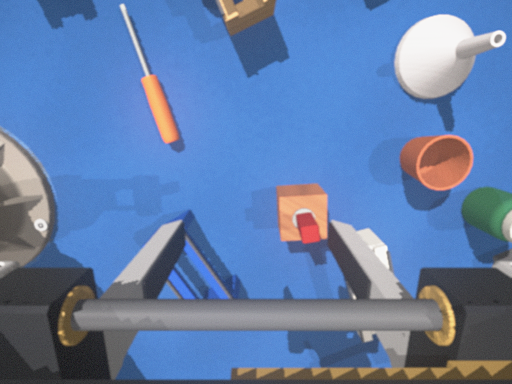

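```bash
python3 - <<'E'
import cv2
im=cv2.imread("pics/w1.png");cv2.imwrite("pics/w1c.png",cv2.resize(im[175:255,265:345],(640,600),interpolation=cv2.INTER_CUBIC))
E
```

```text
(no output)
```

View pics/w1c.png

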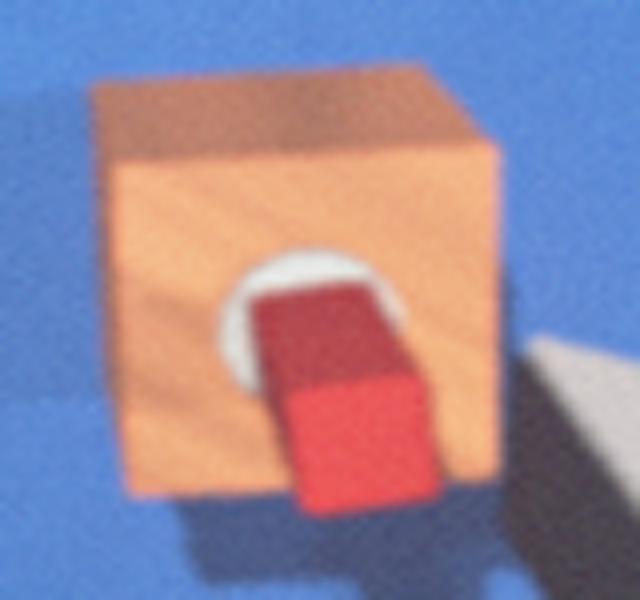

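```bash
python3 - <<'E'
from h import *
p=np.load("w1.npy",allow_pickle=True).item()
f=lambda x,y:(265+x/8,175+y/7.5)
H=np.array([atz(p,f(*q),.132) for q in [(284,391),(420,373),(440,492),(306,516)]])
S=np.array([atz(p,f(*q),.07) for q in [(112,163),(500,147),(500,478),(130,497)]])
B=np.array([atz(p,f(*q),.076) for q in [(255,295),(370,282)]])
for n,A in (("H",H),("S",S)):
    print(n,A.mean(0),[ (np.linalg.norm(A[i]-A[i-1]),np.arctan2(*(A[i]-A[i-1])[[1,0]])%(np.pi/2)) for i in range(4)])
print(B)
E
```

```text
H [ 0.49744061 -0.25502081  0.132     ] [(np.float64(0.023735540193860292), np.float64(1.3016279445434116)), (np.float64(0.021901050389851778), np.float64(1.2611729098457178)), (np.float64(0.022510899051119866), np.float64(1.3099611118719525)), (np.float64(0.022073329427413663), np.float64(1.3170162004768797))]
S [ 0.49809758 -0.25667348  0.07      ] [(np.float64(0.07113955134774934), np.float64(1.17909491372446)), (np.float64(0.07104223499406172), np.float64(1.1559699905125347)), (np.float64(0.07016251675721294), np.float64(1.174119261149675)), (np.float64(0.07067726426543004), np.float64(1.1696886849804287))]
[[ 0.4915582  -0.24403015  0.076     ]
 [ 0.5115708  -0.25095474  0.076     ]]
```

Request:
arm_command(
  targets=[
    [0, [7, -25, -25], 0.05],
    [0, [7, -25, -30], 0.05],
    [0, [7, -25, -30], 0.05],
    [0, [7, -24, -15], 0.04],
    [0, [0, 0, 0], 0],
    [0, [0, 0, 0], 0],
  ],
)

```text
time_s: 3.45
eef_pos: [0.496, -0.2544, 0.1812]
tool_rot: [-3.14, 0.0, 1.302]
force: [1.5, 0.5, -0.1]
opening: 0.997
```

```bash
python3 - <<'E'
from h import *
o=env.get_obs();print(o["eef_pos"],o["tool_rot"],o["time_s"])
p=optics.camera_params("wrist");im=optics.camera("wrist");np.save("w2.npy",p,allow_pickle=True)
u=proj(p,(.496,-.2555,.132)).astype(int);print(u)
x,y=max(u[0]-50,0),min(max(u[1]-45,0),294);print(x,y)
c=im[y:y+90,x:x+100];cv2.imwrite("pics/w2.png",im);cv2.imwrite("pics/w2c.png",cv2.resize(c,(600,540),interpolation=cv2.INTER_CUBIC))
E
```

```text
[ 0.49601019 -0.25442441  0.18124059] [-3.14007864e+00  3.55337993e-04  1.30162509e+00] 3.45
[256 202]
206 157
```

View pics/w2.png

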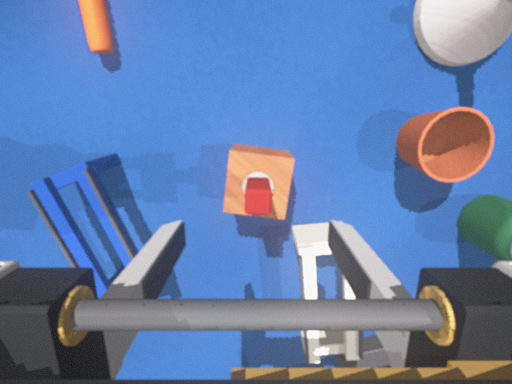

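View pics/w2c.png

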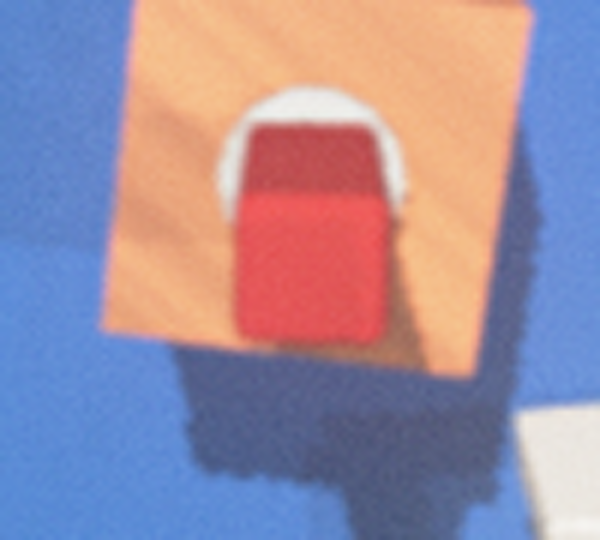

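```bash
python3 - <<'E'
from h import *
p=np.load("w2.npy",allow_pickle=True).item()
print(atz(p,(258,201.3),.132),atz(p,(293,228),.074),atz(p,(329,224),.074))
ct=atz(p,(206+312/6,157+130/6),.076);print(ct)
E
```

```text
[ 0.49789745 -0.25472948  0.132     ] [ 0.523262   -0.31284054  0.074     ] [ 0.56344397 -0.31887696  0.074     ]
[ 0.50030551 -0.24688511  0.076     ]
```

Request:
arm_command(
  targets=[
    [0, [1.5, -1, -25], 0],
    [0, [0, 0, -30], 0],
    [0, [0, 0, -25], 0],
    [0, [0, 0, -15], 0],
    [0, [0, 0, 0], 0],
  ],
)

```text
time_s: 4.0
eef_pos: [0.4972, -0.2547, 0.086]
tool_rot: [-3.14, -0.001, 1.303]
force: [1.1, -0.2, 0.7]
opening: 1.002
```

Request:
arm_command(
  targets=[
    [0.6, [0, 0, 0], 0],
    [0.7, [0, 0, 0], 0],
    [0.75, [0, 0, 0], 0],
    [0.8, [0, 0, 0], 0],
    [0.85, [0, 0, 0], 0],
    [0.9, [0, 0, 0], 0],
    [1, [0, 0, 0], 0],
    [1, [0, 0, 0], 0],
  ],
  newtons=10,
)

```text
time_s: 4.8
eef_pos: [0.4974, -0.2562, 0.0867]
tool_rot: [-3.141, -0.0, 1.302]
force: [-1.0, -0.3, -0.1]
opening: 0.356
```

Request:
arm_command(
  targets=[
    [1, [0, 0, 0], 0],
    [1, [0, 0, 0], 0],
    [1, [0, 0, 0], 0],
  ],
  newtons=10,
)

```text
time_s: 5.1
eef_pos: [0.4974, -0.2562, 0.0867]
tool_rot: [-3.141, 0.0, 1.302]
force: [-0.7, -0.4, -0.9]
opening: 0.256
```

Request:
arm_command(
  targets=[
    [1, [0, 0, 0], 0],
    [1, [0, 0, 0], 0],
    [1, [0, 0, 0], 0],
  ],
  newtons=50,
)

```text
time_s: 5.4
eef_pos: [0.4974, -0.2562, 0.0867]
tool_rot: [-3.141, 0.0, 1.302]
force: [-1.0, 0.6, -1.8]
opening: 0.255
```

Request:
arm_command(
  targets=[
    [1, [0, 0, 5], 0],
    [1, [0, 0, 10], 0],
    [1, [0, 0, 15], 0],
    [1, [0, 0, 20], 0],
    [1, [0, 0, 20], 0],
    [1, [0, 0, 20], 0],
    [1, [0, 0, 30], 0],
    [1, [0, 0, 20], 0],
    [1, [0, 0, 0], 0],
    [1, [0, 0, 0], 0],
  ],
)

```text
time_s: 6.4
eef_pos: [0.4975, -0.256, 0.227]
tool_rot: [3.141, -0.001, 1.302]
force: [0.0, -0.1, -3.7]
opening: 0.252
```

```bash
python3 - <<'E'
from h import *
o=env.get_obs();print(o["eef_pos"],o["tool_rot"],o["force"],o["ft_torque"],o["time_s"])
p=optics.camera_params("wrist");im=optics.camera("wrist")
cv2.imwrite("pics/w3.png",im)
E
```

```text
[ 0.49747643 -0.25598725  0.22702109] [ 3.14079512e+00 -6.87589134e-04  1.30204297e+00] [ 0.03357817 -0.07715341 -3.74738766] [-0.02054284  0.08701968  0.01475342] 6.4
```

View pics/w3.png

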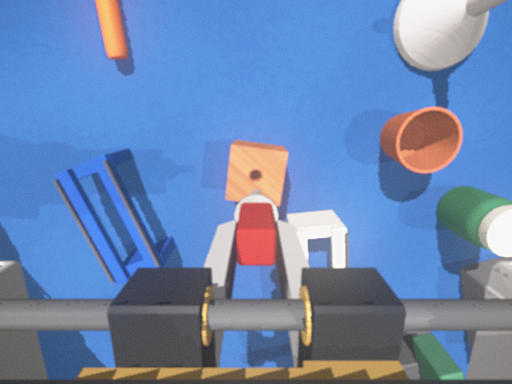

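```bash
python3 - <<'E'
from h import *
p=optics.camera_params("wrist");print(atz(p,(255.5,174.5),.07), "chk hole (frame w3)")
E
```

```text
[ 0.49720208 -0.2533807   0.07      ] chk hole (frame w3)
```

Request:
arm_command(
  targets=[
    [1, [8, 20, 0], 0],
    [1, [8, 35, 0], 0],
    [1, [8, 40, 0], 0],
    [1, [8, 40, 0], 0],
    [1, [8, 40, 0], 0],
    [1, [8, 40, 0], 0],
    [1, [6, 35, 0], 0],
    [1, [4, 25, 0], 0],
    [1, [0, 10, 0], 0],
    [1, [0, 0, 0], 0],
  ],
)

```text
time_s: 7.45
eef_pos: [0.5548, 0.0297, 0.2257]
tool_rot: [-3.14, 0.001, 1.304]
force: [0.0, -0.5, -3.4]
opening: 0.25
```

Request:
arm_command(
  targets=[
    [1, [0, 0, 0], 0],
    [1, [0, 0, 0], 0],
  ],
)

```text
time_s: 7.65
eef_pos: [0.5552, 0.0271, 0.2266]
tool_rot: [-3.141, 0.0, 1.3]
force: [0.3, -0.6, -3.3]
opening: 0.252
```

```bash
python3 - <<'E'
from h import *
o=env.get_obs();print(o["eef_pos"],o["tool_rot"],o["force"],o["time_s"])
p=optics.camera_params("wrist");im=optics.camera("wrist");np.save("w4.npy",p,allow_pickle=True)
u=proj(p,(.555,.096,.118)).astype(int);print(u)
cv2.imwrite("pics/w4.png",im)
x,y=u[0]-50,max(u[1]-45,0);print(x,y)
cv2.imwrite("pics/w4c.png",cv2.resize(im[y:y+90,x:x+100],(600,540),interpolation=cv2.INTER_CUBIC))
im=optics.camera("top");cv2.imwrite("pics/t4.png",im)
im=optics.camera("scene");cv2.imwrite("pics/s4.png",im)
E
```

```text
[0.55520069 0.02711247 0.22664434] [-3.14145534e+00  2.73045328e-04  1.29966406e+00] [ 0.34076059 -0.56914045 -3.26110234] 7.65
[237 123]
187 78
```

View pics/w4.png

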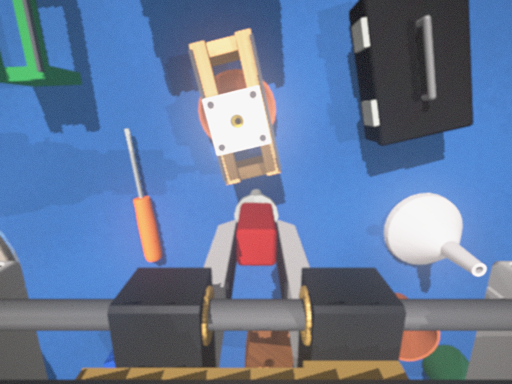

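View pics/w4c.png

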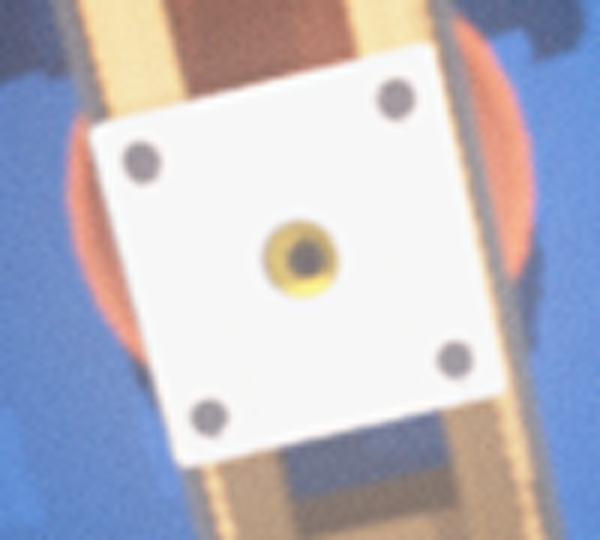

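View pics/s4.png

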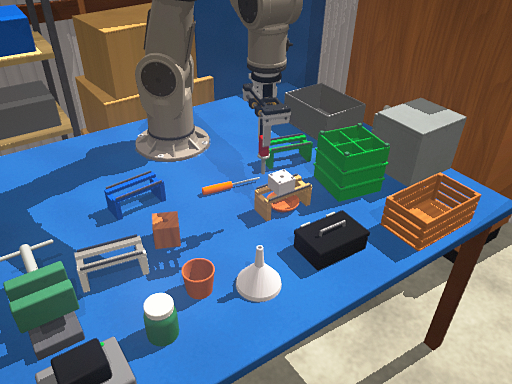

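```bash
python3 - <<'E'
from h import *
p=np.load("w4.npy",allow_pickle=True).item()
g=lambda x,y:(187+x/6,78+y/6)
print("bore",atz(p,g(301,259),.118))
S=[atz(p,g(*q),.118) for q in [(142,162),(396,99),(455,359),(209,417)]];print("screws",np.mean(S,0))
C=[atz(p,g(*q),.118) for q in [(92,127),(432,44),(507,390),(183,466)]];print("corn",np.mean(C,0),[np.arctan2(*(C[i]-C[i-1])[[1,0]])%(np.pi/2) for i in range(4)])
im=cv2.imread("pics/w3.png");cv2.imwrite("pics/w3c.png",cv2.resize(im[130:210,210:300],(630,560),interpolation=cv2.INTER_CUBIC))
t=cv2.imread("pics/t4.png");cv2.imwrite("pics/t4c.png",cv2.resize(t[150:230,160:240],(560,560),interpolation=cv2.INTER_CUBIC))
E
```

```text
bore [0.55489927 0.09798285 0.118     ]
screws [0.55469033 0.09755603 0.118     ]
corn [0.55521765 0.09750406 0.118     ] [np.float64(1.5288693712424188), np.float64(1.5262116514056572), np.float64(1.5284138895100117), np.float64(1.5290783540152333)]
```

View pics/w3c.png

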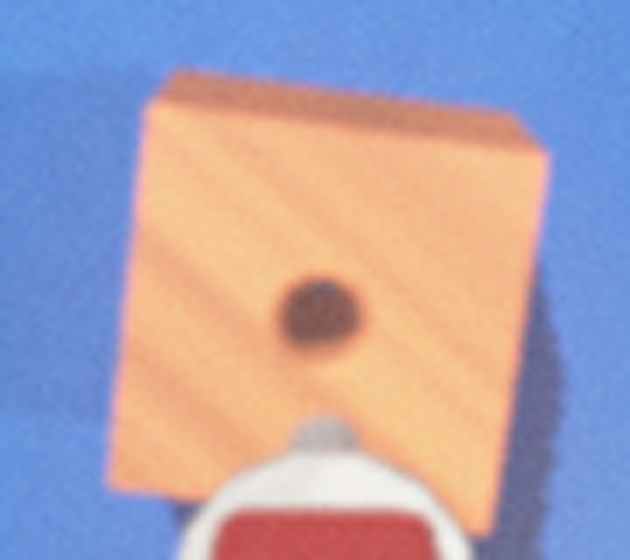

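View pics/t4c.png

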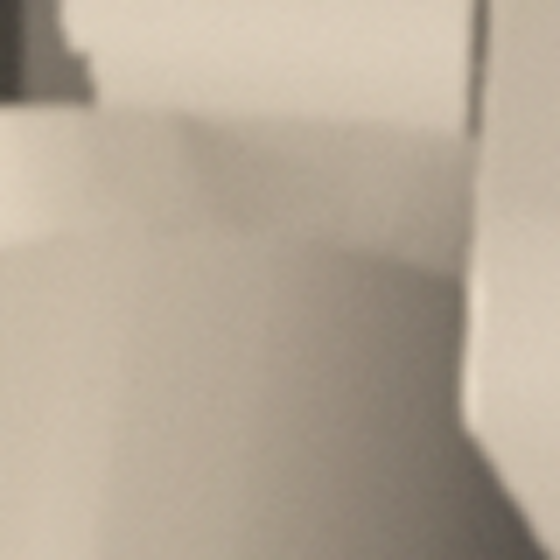

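```bash
python3 - <<'E'
from h import *
p=np.load("w4.npy",allow_pickle=True).item()
T=np.array([0.55520,0.02711,0.22664-.0727])
a=np.linspace(0,2*np.pi,73)
def disc(off,z,r): return np.array([proj(p,T+np.r_[off,0]+[r*np.cos(t),r*np.sin(t),z]) for t in a])
for off in ([0,0],[0,.002],[0,-.002]):
    d=disc(off,0,.0055);e=disc(off,.056,.017);f=disc(off,.062,.017)
    print(off,"tip top row",d[:,1].min(),"cols",d[:,0].min(),d[:,0].max(),"flange top row",min(e[:,1].min(),f[:,1].min()),"cols",f[:,0].min(),f[:,0].max())
    print([proj(p,T+np.r_[off,0]+[0,0,.118])])
im=cv2.imread("pics/w4.png");cv2.imwrite("pics/w4d.png",cv2.resize(im[180:270,206:306],(700,630),interpolation=cv2.INTER_CUBIC))
E
```

```text
[0, 0] tip top row 188.9525769944215 cols 250.1958269168484 261.50736165850157 flange top row 192.84222692536227 cols 233.64624457053282 277.86933987519046
[array([255.60665798, 248.97817573])]
[0, 0.002] tip top row 187.02154289652694 cols 249.63392103736288 260.96561221843626 flange top row 190.4336705734331 cols 232.89786683825264 277.22068341754266
[array([254.68737557, 245.95876521])]
[0, -0.002] tip top row 190.87669991725357 cols 250.75573205309354 262.0471819347024 flange top row 195.2400020472605 cols 234.3912539055326 278.51507564795253
[array([256.52050448, 251.97973183])]
```

View pics/w4d.png

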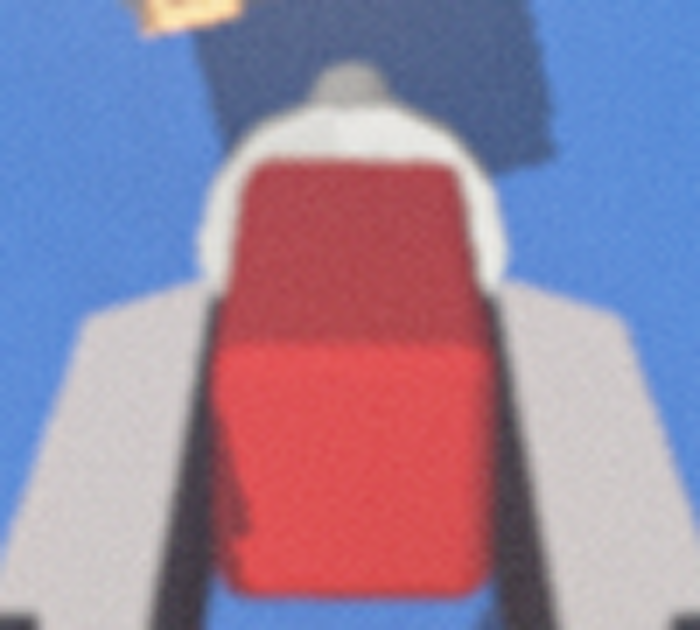

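Request:
arm_command(
  targets=[
    [1, [0, 20, 0], 0],
    [1, [0, 20, 0], 0],
    [1, [0, 17.5, 0], 0],
    [1, [0, 12, -8], 0],
    [1, [0, 0, -10], 0],
    [1, [0, 0, -8], 0],
    [1, [0, 0, -2], 0],
    [1, [0, 0, 0], 0],
    [1, [0, 0, 0], 0],
    [1, [0, 0, 0], 0],
  ],
)

```text
time_s: 8.8
eef_pos: [0.5557, 0.098, 0.199]
tool_rot: [3.141, -0.0, 1.301]
force: [0.4, -0.7, -3.7]
opening: 0.253
```

```bash
python3 - <<'E'
from h import *
o=env.get_obs();print(o["eef_pos"],o["tool_rot"],o["force"],o["time_s"])
p=optics.camera_params("wrist");im=optics.camera("wrist")
cv2.imwrite("pics/w5.png",cv2.resize(im[130:250,186:316],(650,600),interpolation=cv2.INTER_CUBIC))
im=optics.camera("scene");cv2.imwrite("pics/s5.png",cv2.resize(im[140:220,240:320],(600,600),interpolation=cv2.INTER_CUBIC))
E
```

```text
[0.55565351 0.09801674 0.19904743] [ 3.14126259e+00 -3.59384423e-04  1.30129093e+00] [ 0.42755437 -0.67003933 -3.68131114] 8.8
```

View pics/w5.png

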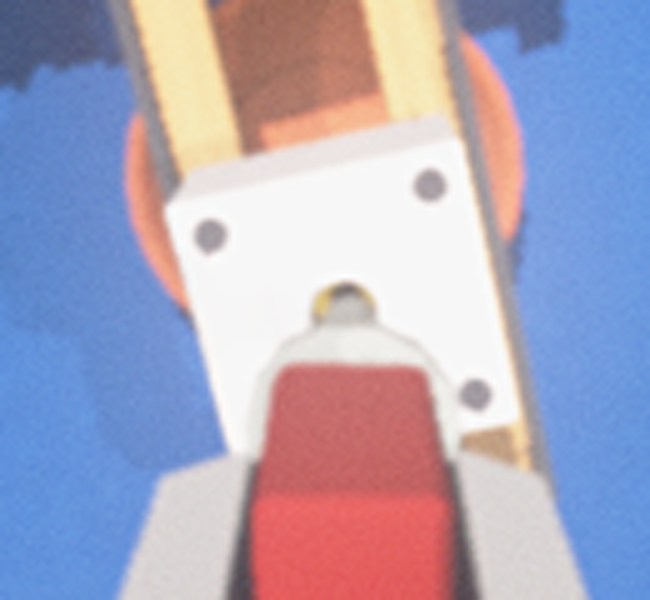

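View pics/s5.png

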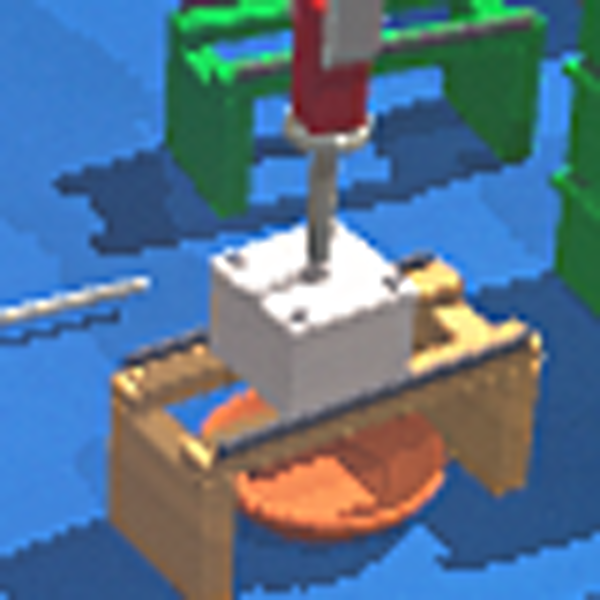

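```bash
python3 - <<'E'
from h import *
p=optics.camera_params("wrist")
print(atz(p,(254.6,193.2),.118)); T=env.get_obs()["eef_pos"];print(T)
z=T[2]-.0727; print(z,[atz(p,(186+345/5,130+290/5),z)])
E
```

```text
[0.55416707 0.0975567  0.118     ]
[0.55561445 0.09821976 0.19900691]
0.12630691056954513 [array([0.55658251, 0.10467436, 0.12630691])]
```

Request:
arm_command(
  targets=[
    [1, [-0.8, -1.2, -2], 0],
    [1, [0, 0, -1], 0],
    [1, [0, 0, -1], 0],
    [1, [0, 0, -1], 0],
    [1, [0, 0, -0.8], 0],
    [1, [0, 0, -0.8], 0],
    [1, [0, 0, -0.8], 0],
    [1, [0, 0, -0.5], 0],
    [1, [0, 0, 0], 0],
  ],
)

```text
time_s: 9.8
eef_pos: [0.5546, 0.0971, 0.1908]
tool_rot: [-3.142, 0.0, 1.302]
force: [0.2, -0.1, -3.3]
opening: 0.249
```

Request:
arm_command(
  targets=[
    [1, [0, 0, -0.5], 0],
    [1, [0, 0, -0.5], 0],
    [1, [0, 0, 0], 0],
  ],
)

```text
time_s: 10.1
eef_pos: [0.5546, 0.0971, 0.1898]
tool_rot: [-3.141, 0.0, 1.302]
force: [0.5, 0.3, -3.2]
opening: 0.255
```

Request:
arm_command(
  targets=[
    [1, [0, 0, -0.5], 0],
    [1, [0, 0, -0.5], 0],
    [1, [0, 0, 0], 0],
  ],
)

```text
time_s: 10.4
eef_pos: [0.5546, 0.0971, 0.1888]
tool_rot: [-3.142, 0.0, 1.302]
force: [0.0, 0.8, -2.8]
opening: 0.254
```

Request:
arm_command(
  targets=[
    [1, [0, 0, -0.5], 0],
    [1, [0, 0, -0.5], 0],
    [1, [0, 0, -0.5], 0],
    [1, [0, 0, 0], 0],
  ],
)

```text
time_s: 10.8
eef_pos: [0.5546, 0.0971, 0.1873]
tool_rot: [-3.142, 0.0, 1.302]
force: [0.3, -0.3, -2.2]
opening: 0.252
```

Request:
arm_command(
  targets=[
    [1, [0, 0, -0.5], 0],
    [1, [0, 0, -0.5], 0],
    [1, [0, 0, -0.5], 0],
    [1, [0, 0, 0], 0],
  ],
)

```text
time_s: 11.2
eef_pos: [0.5546, 0.0971, 0.1858]
tool_rot: [-3.141, 0.0, 1.302]
force: [-0.4, -0.4, -3.5]
opening: 0.251
```

Request:
arm_command(
  targets=[
    [1, [0, 0, -0.7], 0],
    [1, [0, 0, -0.7], 0],
    [1, [0, 0, -0.6], 0],
    [1, [0, 0, 0], 0],
  ],
)

```text
time_s: 11.6
eef_pos: [0.5546, 0.0971, 0.1837]
tool_rot: [-3.141, 0.0, 1.302]
force: [-0.1, -0.1, -2.2]
opening: 0.25
```

Request:
arm_command(
  targets=[
    [1, [0, 0, -0.8], 0],
    [1, [0, 0, -0.8], 0],
    [1, [0, 0, -0.8], 0],
    [1, [0, 0, -0.8], 0],
    [1, [0, 0, -0.8], 0],
    [1, [0, 0, 0], 0],
  ],
)

```text
time_s: 12.2
eef_pos: [0.5546, 0.0971, 0.1797]
tool_rot: [-3.141, 0.0, 1.302]
force: [0.4, -0.6, -2.8]
opening: 0.251
```

Request:
arm_command(
  targets=[
    [1, [0, 0, -0.8], 0],
    [1, [0, 0, -0.8], 0],
    [1, [0, 0, -0.8], 0],
    [1, [0, 0, -0.6], 0],
    [1, [0, 0, 0], 0],
  ],
)

```text
time_s: 12.7
eef_pos: [0.5546, 0.0971, 0.1768]
tool_rot: [-3.142, 0.0, 1.302]
force: [0.6, -0.7, -3.3]
opening: 0.252
```

Request:
arm_command(
  targets=[
    [1, [0, 0, -0.5], 0],
    [1, [0, 0, -0.5], 0],
    [1, [0, 0, 0], 0],
  ],
)

```text
time_s: 13.0
eef_pos: [0.5552, 0.0971, 0.1764]
tool_rot: [3.141, -0.001, 1.302]
force: [-0.3, -0.9, 6.5]
opening: 0.249
```

Request:
arm_command(
  targets=[
    [1, [0, 0, -0.5], 0],
    [1, [0, 0, -0.5], 0],
    [1, [0, 0, 0], 0],
  ],
)

```text
time_s: 13.3
eef_pos: [0.5554, 0.0972, 0.1756]
tool_rot: [3.14, -0.001, 1.302]
force: [-1.3, -1.3, 6.8]
opening: 0.255
```

Request:
arm_command(
  targets=[
    [1, [0, 0, -0.5], 0],
    [1, [0, 0, -0.5], 0],
    [1, [0, 0, 0], 0],
  ],
)

```text
time_s: 13.6
eef_pos: [0.5555, 0.0972, 0.1747]
tool_rot: [3.14, -0.001, 1.302]
force: [-0.4, 0.7, 8.7]
opening: 0.256
```

Request:
arm_command(
  targets=[
    [1, [0, 0, -0.5], 0],
    [1, [0, 0, -0.5], 0],
    [1, [0, 0, -0.5], 0],
    [1, [0, 0, -0.5], 0],
  ],
)

```text
time_s: 14.0
eef_pos: [0.5553, 0.0972, 0.1725]
tool_rot: [3.14, -0.001, 1.302]
force: [-0.8, -0.6, 4.1]
opening: 0.257
```

Request:
arm_command(
  targets=[
    [1, [0, 0, -1], 0],
    [1, [0, 0, -1], 0],
    [1, [0, 0, -1], 0],
    [1, [0, 0, -1], 0],
    [1, [0, 0, -1], 0],
    [1, [0, 0, -1], 0],
    [1, [0, 0, -1], 0],
    [1, [0, 0, -1], 0],
    [1, [0, 0, -1], 0],
    [1, [0, 0, -1], 0],
  ],
)

```text
time_s: 15.0
eef_pos: [0.5547, 0.0971, 0.1618]
tool_rot: [3.142, -0.0, 1.302]
force: [0.8, 0.3, 4.2]
opening: 0.254
```

Request:
arm_command(
  targets=[
    [1, [0, 0, -1], 0],
    [1, [0, 0, -1], 0],
    [1, [0, 0, -1], 0],
    [1, [0, 0, -1], 0],
    [1, [0, 0, -1], 0],
    [1, [0, 0, -1], 0],
    [1, [0, 0, -1], 0],
    [1, [0, 0, -1], 0],
    [1, [0, 0, -1], 0],
    [1, [0, 0, -1], 0],
  ],
)

```text
time_s: 16.0
eef_pos: [0.5545, 0.0971, 0.1516]
tool_rot: [-3.141, 0.0, 1.302]
force: [1.2, 0.6, -1.0]
opening: 0.247
```

```bash
python3 - <<'E'
from h import *
im=optics.camera("scene");cv2.imwrite("pics/s6.png",cv2.resize(im[140:230,235:325],(600,600),interpolation=cv2.INTER_CUBIC))
E
```

```text
(no output)
```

View pics/s6.png

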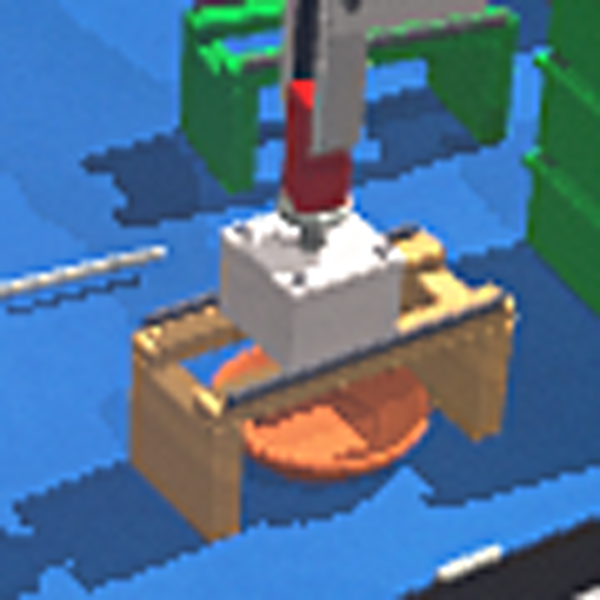

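Request:
arm_command(
  targets=[
    [1, [0, 0, -1], 0],
    [1, [0, 0, -1], 0],
    [1, [0, 0, -1], 0],
    [1, [0, 0, -1], 0],
    [1, [0, 0, -1], 0],
    [1, [0, 0, -1], 0],
    [1, [0, 0, -1], 0],
    [1, [0, 0, 0], 0],
    [1, [0, 0, 0], 0],
  ],
)

```text
time_s: 16.95
eef_pos: [0.5546, 0.0971, 0.1448]
tool_rot: [-3.142, -0.0, 1.302]
force: [0.5, 1.0, -3.2]
opening: 0.253
```

```bash
python3 - <<'E'
from h import *
im=optics.camera("scene");cv2.imwrite("pics/s7.png",cv2.resize(im[140:230,235:325],(600,600),interpolation=cv2.INTER_CUBIC))
E
```

```text
(no output)
```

View pics/s7.png

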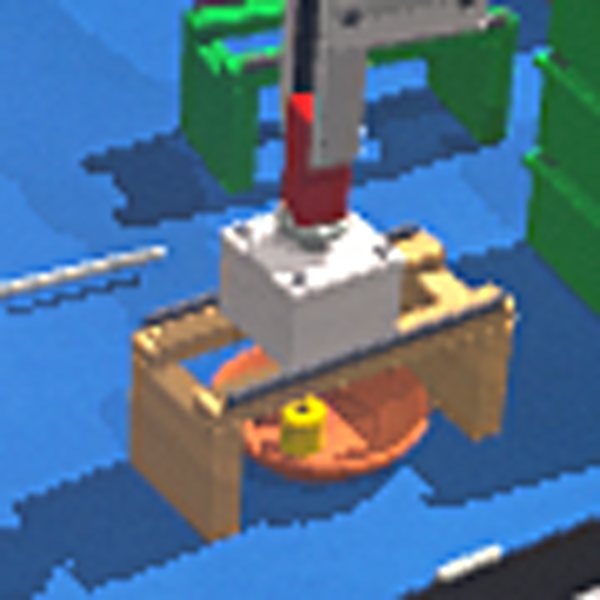

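The yellow bushing has dropped into the saucer (crop ~(302,425)) and the force is back to the rod's weight alone. Next I withdraw the rod.

Request:
arm_command(
  targets=[
    [1, [0, 0, 3], 0],
    [1, [0, 0, 6], 0],
    [1, [0, 0, 9], 0],
    [1, [0, 0, 10], 0],
    [1, [0, 0, 10], 0],
    [1, [0, 0, 12], 0],
    [1, [0, 0, 16], 0],
    [1, [0, 0, 14], 0],
    [1, [0, 0, 2], 0],
    [1, [0, 0, 0], 0],
  ],
)

```text
time_s: 18.0
eef_pos: [0.5548, 0.0973, 0.2272]
tool_rot: [3.141, -0.001, 1.302]
force: [-0.9, 0.2, -2.6]
opening: 0.25
```

Request:
arm_command(
  targets=[
    [1, [-4, -20, 0], 0],
    [1, [-6, -35, 0], 0],
    [1, [-7, -40, 0], 0],
    [1, [-7, -40, 0], 0],
    [1, [-7, -40, 0], 0],
    [1, [-7, -40, 0], 0],
    [1, [-7, -40, 0], 0],
    [1, [-6, -35, 0], 0],
    [1, [-4, -20, 0], 0],
    [1, [0, 0, 0], 0],
  ],
)

```text
time_s: 19.0
eef_pos: [0.4977, -0.2166, 0.2264]
tool_rot: [-3.141, 0.001, 1.297]
force: [0.1, 0.4, -3.3]
opening: 0.254
```

```bash
python3 - <<'E'
from h import *
o=env.get_obs();print(o["eef_pos"],o["tool_rot"],o["force"],o["time_s"])
T=o["eef_pos"];p=optics.camera_params("wrist");im=optics.camera("wrist");np.save("w8.npy",p,allow_pickle=True)
cv2.imwrite("pics/w8.png",im)
cv2.imwrite("pics/w8c.png",cv2.resize(im[90:270,156:356],(780,585)[:2],interpolation=cv2.INTER_CUBIC))
print(proj(p,(.4974,-.2562,.07)))
E
```

```text
[ 0.49766307 -0.21657342  0.22640212] [-3.14087604e+00  1.08820255e-03  1.29663243e+00] [ 0.09835539  0.41875451 -3.26393034] 19.0
[264.15969348 205.38486121]
```

View pics/w8.png

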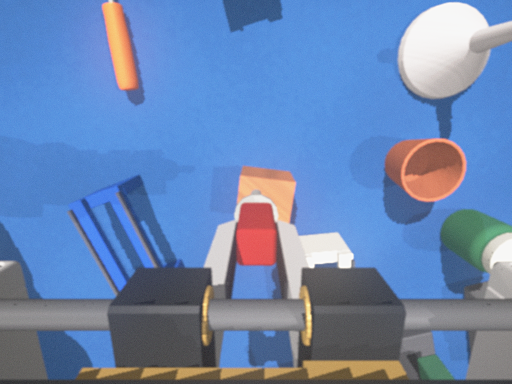

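Request:
arm_command(
  targets=[
    [1, [0, -20, 0], 0],
    [1, [0, -15, -10], 0],
    [1, [0, -3, -20], 0],
    [1, [0, 0, -20], 0],
    [1, [0, 0, -15], 0],
    [1, [0, 0, -6], 0],
    [1, [0, 0, 0], 0],
    [1, [0, 0, 0], 0],
    [1, [0, 0, 0], 0],
  ],
)

```text
time_s: 19.95
eef_pos: [0.5001, -0.251, 0.1566]
tool_rot: [3.14, -0.0, 1.302]
force: [0.2, 0.1, -2.9]
opening: 0.249
```

```bash
python3 - <<'E'
from h import *
o=env.get_obs();print(o["eef_pos"],o["tool_rot"],o["force"],o["time_s"])
p=optics.camera_params("wrist");im=optics.camera("wrist");np.save("w9.npy",p,allow_pickle=True)
cv2.imwrite("pics/w9c.png",cv2.resize(im[150:250,206:316],(660,600),interpolation=cv2.INTER_CUBIC))
E
```

```text
[ 0.50013539 -0.25099236  0.15661311] [ 3.14047353e+00 -1.85726543e-04  1.30194694e+00] [ 0.23327077  0.09166483 -2.91916151] 19.95
```

View pics/w9c.png

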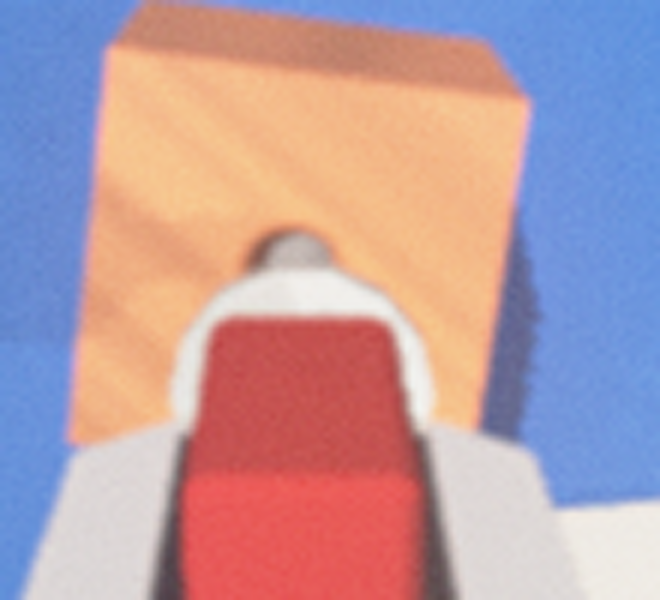

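Request:
arm_command(
  targets=[
    [1, [-2.7, -5.2, 0], 0],
    [1, [0, 0, -4], 0],
    [1, [0, 0, -3], 0],
    [1, [0, 0, -1], 0],
    [1, [0, 0, 0], 0],
  ],
)

```text
time_s: 20.5
eef_pos: [0.4968, -0.256, 0.1476]
tool_rot: [-3.141, 0.0, 1.302]
force: [-0.1, -0.3, -3.0]
opening: 0.254
```

```bash
python3 - <<'E'
from h import *
o=env.get_obs();print(o["eef_pos"],o["tool_rot"],o["force"],o["time_s"])
p=optics.camera_params("wrist");im=optics.camera("wrist")
cv2.imwrite("pics/w10c.png",cv2.resize(im[150:250,206:316],(660,600),interpolation=cv2.INTER_CUBIC))
T=o["eef_pos"];z=T[2]-.0727
for c in [(T[0],T[1])]:
  d=np.array([proj(p,(c[0]+.0055*np.cos(t),c[1]+.0055*np.sin(t),z)) for t in np.linspace(0,6.28,60)])
  e=np.array([proj(p,(.4974+.0095*np.cos(t),-.2562+.0095*np.sin(t),.07)) for t in np.linspace(0,6.28,60)])
  for q in (d,e): print((q.min(0)-[206,150])*6,(q.max(0)-[206,150])*6)
im=optics.camera("scene");cv2.imwrite("pics/s10.png",cv2.resize(im[180:260,126:206],(600,600),interpolation=cv2.INTER_CUBIC))
E
```

```text
[ 0.49682339 -0.25600754  0.14756745] [-3.14106554e+00  2.00980152e-05  1.30174511e+00] [-0.06386504 -0.25640165 -2.99741327] 20.5
[265.34433223 233.77364435] [333.18031486 299.10485011]
[245.34208502 202.75254299] [360.6272551  313.90911918]
```

View pics/w10c.png

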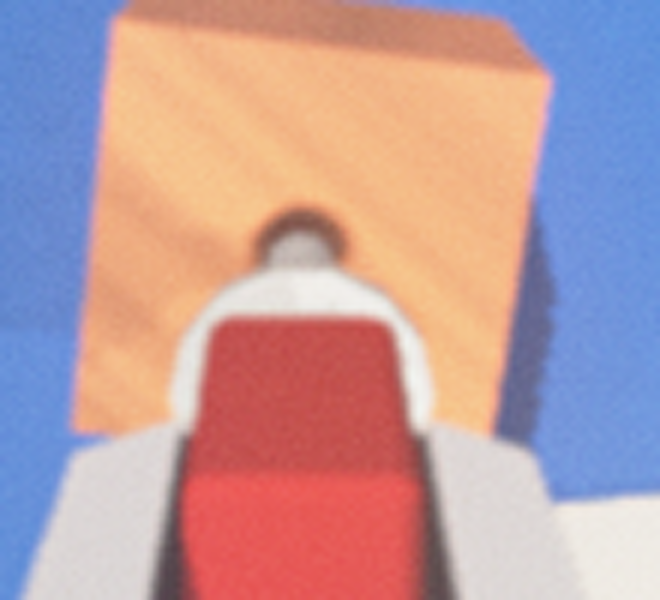

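View pics/s10.png

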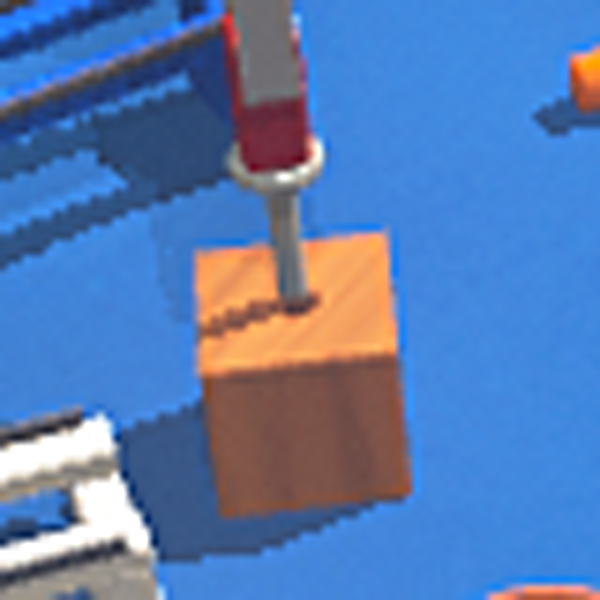

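Request:
arm_command(
  targets=[
    [1, [0.4, 0, -1], 0],
    [1, [0, 0, -1], 0],
    [1, [0, 0, -1], 0],
    [1, [0, 0, -1], 0],
    [1, [0, 0, -1], 0],
    [1, [0, 0, -1], 0],
    [1, [0, 0, -1], 0],
    [1, [0, 0, 0], 0],
  ],
)

```text
time_s: 21.4
eef_pos: [0.4973, -0.2561, 0.1407]
tool_rot: [-3.141, 0.0, 1.302]
force: [0.5, 0.4, -3.4]
opening: 0.254
```

Request:
arm_command(
  targets=[
    [1, [0, 0, -1], 0],
    [1, [0, 0, -1], 0],
    [1, [0, 0, -1], 0],
    [1, [0, 0, -1], 0],
    [1, [0, 0, 0], 0],
  ],
)

```text
time_s: 21.9
eef_pos: [0.4973, -0.2561, 0.1367]
tool_rot: [-3.141, 0.0, 1.302]
force: [-0.5, -0.2, -3.5]
opening: 0.253
```

Entering freely, with no contact. I'll lower it to just above home (0.0867) and then seat it by feel.

Request:
arm_command(
  targets=[
    [1, [0, 0, -3], 0],
    [1, [0, 0, -5], 0],
    [1, [0, 0, -6], 0],
    [1, [0, 0, -6], 0],
    [1, [0, 0, -6], 0],
    [1, [0, 0, -6], 0],
    [1, [0, 0, -6], 0],
    [1, [0, 0, -5], 0],
    [1, [0, 0, -3], 0],
    [1, [0, 0, 0], 0],
  ],
)

```text
time_s: 22.9
eef_pos: [0.4971, -0.2561, 0.0905]
tool_rot: [-3.141, 0.0, 1.302]
force: [0.1, -0.1, -3.3]
opening: 0.25
```

Request:
arm_command(
  targets=[
    [1, [0, 0, -1], 0],
    [1, [0, 0, -1], 0],
    [1, [0, 0, -0.8], 0],
    [1, [0, 0, -0.5], 0],
    [1, [0, 0, 0], 0],
  ],
)

```text
time_s: 23.4
eef_pos: [0.4973, -0.2561, 0.0875]
tool_rot: [-3.141, -0.0, 1.302]
force: [1.1, -0.0, -3.0]
opening: 0.253
```

Request:
arm_command(
  targets=[
    [1, [0, 0, -0.5], 0],
    [1, [0, 0, -0.5], 0],
    [1, [0, 0, 0], 0],
  ],
)

```text
time_s: 23.7
eef_pos: [0.4974, -0.2561, 0.0867]
tool_rot: [3.142, -0.0, 1.302]
force: [-1.4, 0.4, 1.8]
opening: 0.253
```

Request:
arm_command(
  targets=[
    [0.7, [0, 0, 0], 0],
    [0.5, [0, 0, 0], 0],
    [0.2, [0, 0, 0], 0],
    [0, [0, 0, 0], 0],
    [0, [0, 0, 0], 0],
    [0, [0, 0, 0], 0],
    [0, [0, 0, 0], 0],
    [0, [0, 0, 0], 0],
  ],
  newtons=10,
)

```text
time_s: 24.5
eef_pos: [0.4974, -0.2561, 0.0865]
tool_rot: [-3.142, -0.0, 1.302]
force: [0.2, -0.7, 0.9]
opening: 0.864
```

Request:
arm_command(
  targets=[
    [0, [0, 0, 10], 0],
    [0, [0, 0, 20], 0],
    [0, [0, 0, 30], 0],
    [0, [0, 0, 30], 0],
    [0, [0, 0, 30], 0],
    [0, [0, 0, 30], 0],
    [0, [-10, 40, 10], 0],
    [0, [-10, 40, 0], 0],
    [0, [0, 20, 0], 0],
    [0, [0, 0, 0], 0],
  ],
)

```text
time_s: 25.5
eef_pos: [0.4775, -0.1533, 0.2472]
tool_rot: [3.141, -0.002, 1.306]
force: [0.7, 0.7, -0.5]
opening: 1.001
```

```bash
python3 - <<'E'
from h import *
o=env.get_obs();print(o["eef_pos"],o["force"],o["time_s"])
a=optics.camera("scene");b=optics.camera("wrist");t=optics.camera("top")
cv2.imwrite("pics/s11.png",np.hstack([cv2.resize(a[180:260,126:206],(400,400),interpolation=cv2.INTER_CUBIC),cv2.resize(a[140:220,240:320],(400,400),interpolation=cv2.INTER_CUBIC)]))
cv2.imwrite("pics/s11f.png",a);cv2.imwrite("pics/w11.png",b)
print(np.argwhere(cv2.absdiff(a,cv2.imread("pics/scene0.png")).max(2)>60)[::400].tolist())
E
```

```text
[ 0.47751898 -0.15329972  0.24719315] [ 0.69491052  0.68348165 -0.45306701] 25.5
[[0, 159], [17, 362], [42, 202], [58, 198], [84, 196], [116, 194], [146, 272], [154, 228], [160, 73], [164, 175], [167, 215], [171, 186], [177, 127], [185, 7], [191, 18], [200, 34], [245, 78], [253, 66], [264, 74], [275, 7]]
```

View pics/s11.png

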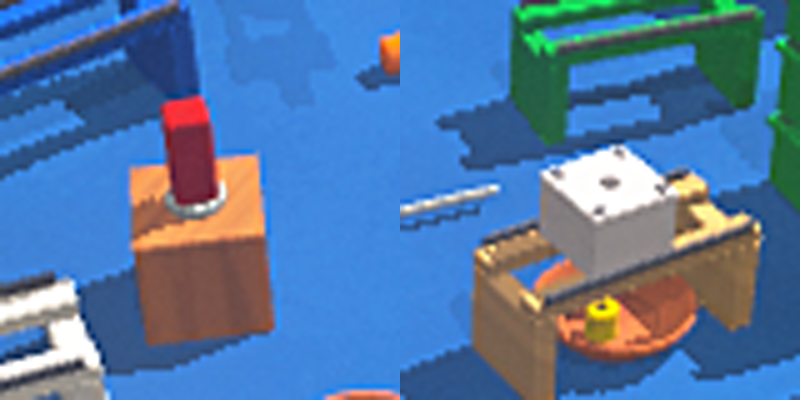

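View pics/s11f.png

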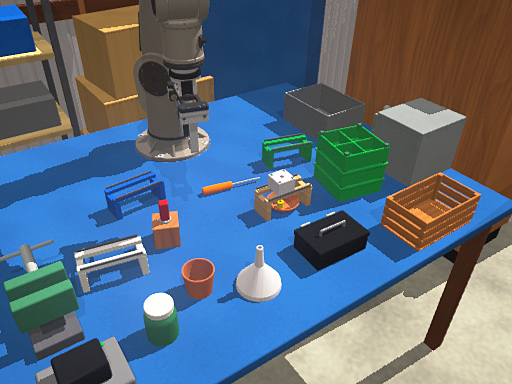

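View pics/w11.png

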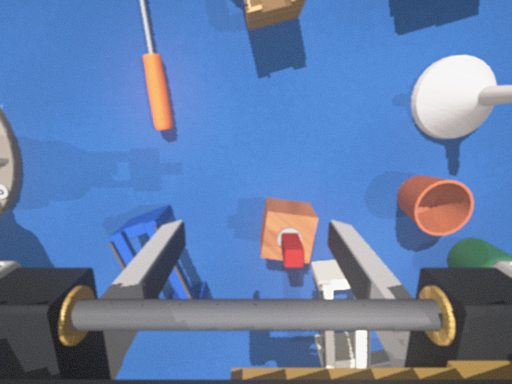

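The pictures show the rod home with its flange on the stand (scene ~(165,225)) and the bushing standing in the saucer (scene ~(281,204)). Nothing else has moved, and the gripper is clear.

```bash
python3 -c "
from h import *
print(env.finish_job())"
```

```text
the job is handed in; nothing more can be done
None
```

The job is done and handed in at about 26 s of the 72 s allowed; `finish_job` gave no verdict.

- **Bore and bushing:** I took the rod from its stand and found the bore in the wrist camera pictures. I felt down into it at 10 mm/s or less. The rod never registered contact with the block's top, and it met the bushing 14 mm down, as described. The highest reading while pushing was about 9 N, or roughly 12 N once the rod's own weight is counted. I pushed about 46 mm below the block's top, and the pictures show the yellow bushing standing in the saucer.
- **Rod back home:** The rod went into the stand without rubbing. The flange touched with about 2 N at a tool height of 86.7 mm, the same as when I first gripped it. The pictures show the flange on the stand's top face.
- **Final checks:** The gripper is open and well clear. By eye, nothing else on the shelf has moved between the first and last pictures. I ran a quick picture comparison, but arm shadows dominated it, so it confirmed nothing.
- **Disagreements:** The camera estimates differed by 2–4 mm from one another. I used the wrist camera and the recorded grip pose instead, and contact confirmed both.

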